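# Pack the mitred frame corners and lock the delivery case

### The arm

A 6-joint arm with a two-finger parallel gripper is mounted at the origin on the work surface. World frame = base frame: x ahead of the robot, y to its left, z up, the work surface at z = 0. Lengths are in m, angles in rad, forces in N, time in s.
With the tool pointing down it reaches from about 0.325 to 0.9 m from the base axis. Payload 6.1 kg.
Tool frame: the origin (TCP) lies midway between the tips of the shut fingers; the grasp point (between the pads) lies 19 mm behind it; z points along the fingers, y is the line along which they close (so a half turn about z gives the same grasp; the last joint's range is limited). The gripper opens to 85 mm and grips with 20 to 120 N. Pads are 22 mm wide; open, the fingers measure 114 mm over their backs; the gripper's body (76 mm by 85 mm) begins 54 mm behind the grasp point. The pads swing forward as they close: fully open they stand 13 mm farther back than shut.
Start: joints at [-1.253, 0.22, 1.526, -0, 1.395, -0.126], TCP at [0.268, -0.564, 0.231] pointing down, gripper open.
Joint ranges: [-2.98, 2.98], [-0.91, 2.08], [0.09, 2.57], [-1.24, 4.39], [0.2, 2.65], [-2.68, 2.68]. Speed limits (rad/s): [2.57, 2.57, 3.01, 3.14, 3.14, 3.14].

### API

Orientations are given as [roll, pitch, yaw] about the fixed x, y, z axes, in that order (R = Rz(yaw) Ry(pitch) Rx(roll)).
In Python, from plant import movep, move_l, set_joints, gripper_to, hold, inverse_kinematics, observe, get_image, get_calibration, Unreachable, job_done gives the robot as it stands. Calls block until the motion is done:
- movep(position, orientation): joint-space move of the TCP to a pose.
- move_l(position, feed=0.15, rotation=None, max_force=None): straight line of the TCP; rotation=None keeps the orientation; feed is the mean speed in m/s. With max_force (N) it stops when the force on the tool has changed by that much, and returns True; else False.
- set_joints(angles): joint-space move.
- gripper_to(opening, f_grip=None): finger opening in m; f_grip is the grip in N (None keeps the last); returns when the fingers have stopped.
- hold(seconds).
- inverse_kinematics(position, orientation): joint angles nearest the present ones, or None.
- observe(): the state.
- get_image(name): name is "scene" or "side" or "wrist"; returns (picture, depth): 420x560x3 uint8, red, green, blue; 420x560 float32, m along the optical axis (not along the pixel's ray), 0 where there is no reading.
- get_calibration(name): a dict with "intrinsics" (3x3 intrinsics, pixels), "dist_coeffs" ([k1, k2, p1, p2, k3] as OpenCV has them; the pictures are not rectified), "world_from_camera" (4x4, takes a point from camera to world coordinates). Camera axes: x right, y down, z forward; pixel columns grow to the right and rows downward; lengths in m; the calibration is good to about 2 mm. A picture is of the moment at which its call begins: read the wrist's pose just before it. get_calibration takes no time and is no camera call; for the wrist camera it gives the pose at the moment of the call.
A pose or a line that the arm cannot do raises Unreachable and nothing moves.
- job_done(): hands the job in; it is judged then, once.
The state is a dict: "time_s": time; "q": joint angles; "joint_velocities": joint speeds; "joint_torque": joint torques, N m; "eef_pos": TCP position; "tcp_rot": TCP orientation; "ft_force": force on the tool from outside, world axes, zero at the start; "torque": the same for the moment, N m; "opening": finger opening in m; "grasp_force": force on a finger pad.
Only numpy, scipy, OpenCV 4.12 (cv2) and the standard library are available. Lean on these libraries where they do the work, as an engineer would, in place of code of your own. Each camera call takes 0.05 s, during which the arm holds its last target. There are 200 camera calls.

### The job

Pack every finished mitred (L-shaped) frame corner into the plywood case, so that all lie fully inside. Then close the case: fold the narrow leaf fully down first, then the wide leaf over it, and only then turn the black latch knob clockwise until it clicks past its detent and stays locked. Leave the offcuts and the tools on the bench where they are.

Things in the scene. Friction and masses are not known exactly. Their poses are not given: they have to be found in the camera images.
- case: Open-topped plywood delivery case fixed to the bench, 232 mm (its x) by 196 mm (its y) by 66 mm high outside; walls and floor 8 mm thick, inside 216 x 180 x 58 mm deep. Origin: centre of its underside, z up. Two leaves make its top: the narrow one hinged along the +y rim, the wide one along the -y rim. Both start open.
- narrow (a joint): Narrow leaf, plywood, 232 x 73 x 8 mm, on the case's +y rim: 0 = closed flat on the rim, about 1.57 = upright, starts at 1.7 to 2.0, stop at 2.1. Stiff hinge: it stays at any angle where it is left (1 to 3 N at the free edge moves it), so it must be pushed right down.
- narrow_hinge (a point): Middle of the narrow leaf's hinge line, 66 mm above the case's underside; the line runs along the case's x. The closed leaf reaches from here towards the case's -y.
- narrow_edge (a point): Middle of the narrow leaf's free edge, on its outer face (the face that is on top when closed), 73 mm from the hinge line. A small wire keeper for the latch stands on the outer face 45 mm from the hinge (28 mm wide, look only).
- wide (a joint): Wide leaf, plywood, on the case's -y rim, 232 x 132 mm, 8 mm thick, with a dark wooden lip strip (22 mm wide, 4 mm thick) on the outer face along the free edge; closed, the lip laps 11 mm over the narrow leaf, so this leaf closes second. 0 = closed, about 1.57 = upright, starts at 1.7 to 2.0, stop at 2.1. Stiff hinge, stays where it is left (2 to 5 N at the free edge moves it).
- wide_hinge (a point): Middle of the wide leaf's hinge line, 66 mm above the case's underside; the line runs along the case's x. The closed leaf reaches from here towards the case's +y.
- wide_edge (a point): Middle of the wide leaf's free edge, on top of the lip strip (outer face), 132 mm from the hinge line.
- latch (a joint): Turn latch on the wide leaf: a black knob with a steel tongue. 0 = open, grows as the knob is turned clockwise seen from outside (from above when the leaf is closed); starts at 0. A spring detent resists, up to 0.2 N m, until 0.9 rad; past that the knob snaps on by itself to its stop at 1.4 (locked) and stays; let go before it, it springs back to 0.
- latch_grip (a point): On the knob's axis at the height to grip, 33 mm outside the wide leaf's outer face, 62 mm from its hinge line. The grip is a bar 50 mm long, 14 mm thick, 34 mm tall, along this point's x; this point is 11 mm below its top. The round foot (52 mm across) is 12 mm high. A tongue (look only) lies along +x, 95 mm long: open, it points about along the case's -x; locked, at the narrow leaf's keeper.
- corner1: Mitred frame corner of pale wood, lying flat: an L of two legs 80 mm long outside, 30 mm wide, 24 mm thick, dark mitre line; about 75 g. Origin: centre, on its underside, of the 80 x 80 mm square the L fills; outer corner at (-40, -40) mm, one leg along x (y from -40 to -10), the other along y (x from -40 to -10). Three or four are present.
- corner2: Mitred frame corner of pale wood, lying flat: an L of two legs 80 mm long outside, 30 mm wide, 24 mm thick, dark mitre line; about 75 g. Origin: centre, on its underside, of the 80 x 80 mm square the L fills; outer corner at (-40, -40) mm, one leg along x (y from -40 to -10), the other along y (x from -40 to -10). Three or four are present.
- corner3: Mitred frame corner of pale wood, lying flat: an L of two legs 80 mm long outside, 30 mm wide, 24 mm thick, dark mitre line; about 75 g. Origin: centre, on its underside, of the 80 x 80 mm square the L fills; outer corner at (-40, -40) mm, one leg along x (y from -40 to -10), the other along y (x from -40 to -10). Three or four are present.
- corner4: Mitred frame corner of pale wood, lying flat: an L of two legs 80 mm long outside, 30 mm wide, 24 mm thick, dark mitre line; about 75 g. Origin: centre, on its underside, of the 80 x 80 mm square the L fills; outer corner at (-40, -40) mm, one leg along x (y from -40 to -10), the other along y (x from -40 to -10). Three or four are present.
- offcut1: Bystander: straight plain offcut of pale wood, 110 x 36 x 24 mm, lying among the corners. Not a corner: leave it.
- offcut2: Bystander: straight offcut, 130 x 45 x 20 mm, near the robot on the left.
- hammer: Bystander: hammer with wooden handle, lying at the far side of the bench.
- chisel: Bystander: wood chisel, 250 mm long, lying at the far side.
- rule: Bystander: folded white folding rule, 200 x 33 x 5 mm, to the right of the case.
- plane: Bystander: iron hand plane, 240 mm long, 90 mm tall, far right.
- square: Bystander: try square with wooden stock, blade 3 mm, near the robot on the right.
There are look-alikes about, which are no part of the job. Leave any purple or turquoise look-alike of the corner2 alone.

How it is judged:
By the outcome, as a careful person would: the job done as asked, in the order asked, and still so for the second after the job is handed in, with the robot touching nothing.
Of corner1, corner2, corner3, corner4 only 3 to 4 are there at a start; the rules pass over those that are not, and their reading is None.
At some moment in a run one of corner1, corner2, corner3, corner4 may be knocked a few centimetres aside while the robot is not near it.
Once in a run the grip may slacken for a moment while it holds something.
It also fails if it takes over 208 s, if anything falls off the work surface, if the arm or the gripper's body presses on something with over 40 N, if the wrist force passes 120 N, or if a joint passes its speed limit or range.

## Working session

There is one attempt and no reset: what is moved stays moved. The work goes in short steps, each a Python script; the robot and the scene stay as the last script left them, time stands still between calls to the robot, and variables do not carry over. Pictures are saved under pics/ and viewed, at most 14 in all, crops included, and the job is handed in when it is done.

```bash
ls; mkdir -p pics; cat > h.py <<'E'
import numpy as np, cv2
from plant import *
def snap(name):
    cal=get_calibration(name); im,d=get_image(name)
    return im,d,cal
def cloud(d,cal):
    K=np.array(cal["intrinsics"],float); D=np.array(cal["dist_coeffs"],float); T=np.array(cal["world_from_camera"])
    h,w=d.shape; u,v=np.meshgrid(np.arange(w),np.arange(h))
    n=cv2.undistortPoints(np.stack([u,v],-1).reshape(-1,1,2).astype(np.float64),K,D).reshape(h,w,2)
    P=np.dstack([n*d[...,None],d]); W=P@T[:3,:3].T+T[:3,3]; W[d<=0]=np.nan
    return W
E
python3 - <<'E'
from h import *
for n in ("scene","side"):
    im,d,cal=snap(n); np.savez(f"{n}0.npz",im=im,d=d,**{k:np.array(v) for k,v in cal.items()})
    cv2.imwrite(f"pics/{n}0.png",cv2.resize(im[...,::-1],(800,600)))
    print(np.array(cal["world_from_camera"]).round(3).tolist())
print(observe())
E
```

```text
pics
[[-0.51, 0.667, -0.544, 1.132], [0.86, 0.389, -0.33, 0.3], [-0.008, -0.636, -0.772, 0.898], [0.0, 0.0, 0.0, 1.0]]
[[-0.838, -0.394, 0.377, 0.015], [-0.545, 0.592, -0.594, 0.803], [0.011, -0.704, -0.711, 1.085], [0.0, 0.0, 0.0, 1.0]]
{'time_s': 0.1, 'q': array([-1.25311246e+00,  2.21177277e-01,  1.52752963e+00, -6.94244641e-06,
        1.39472157e+00, -1.26127351e-01]), 'joint_velocities': array([-0.00116336, -0.0013801 , -0.00345011, -0.00055176,  0.00117324,
       -0.00050204]), 'joint_torque': array([ 4.73940090e-04, -4.98244715e+01, -3.90546513e+01,  4.46022440e-06,
        5.69320342e-03,  1.19346291e-05]), 'eef_pos': array([ 0.26816522, -0.56391618,  0.23027263]), 'tcp_rot': array([-3.13977056e+00, -2.24154967e-04,  4.43812241e-01]), 'ft_force': array([ 0.62315726,  1.28353487, -0.53960084]), 'torque': array([ 0.0216594 , -0.00881004,  0.06263499]), 'grasp_force': 0.0, 'opening': 0.08512428246231145}
```

View pics/scene0.png

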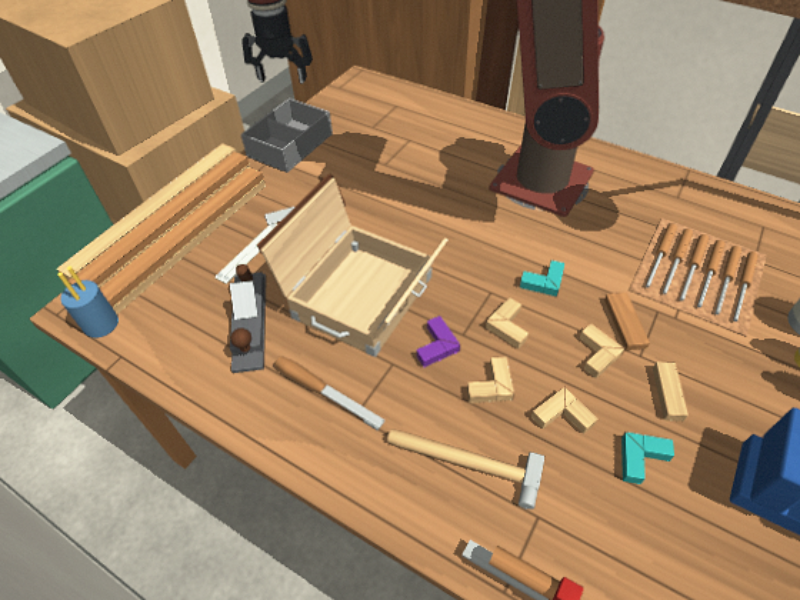

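View pics/side0.png

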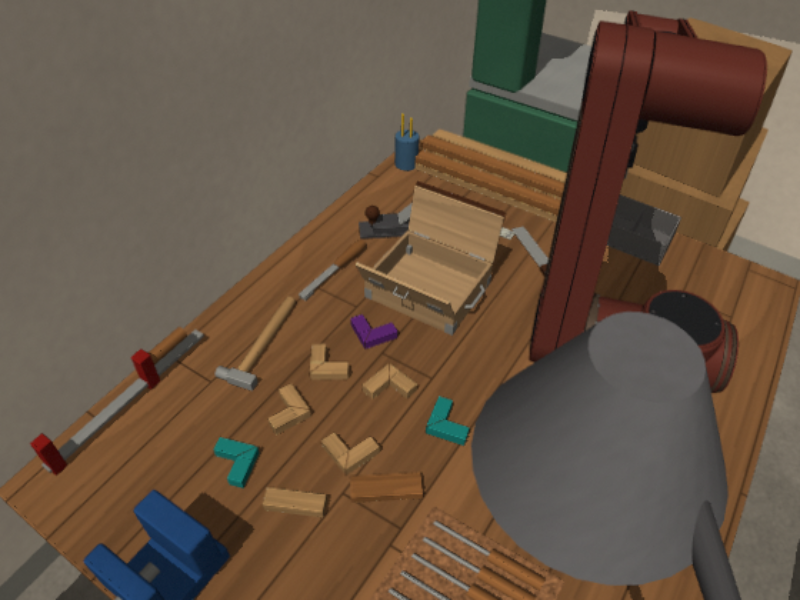

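Scene view: four pale L's at around (507,322), (600,348), (491,382) and (564,410). The purple and turquoise look-alikes are nearby. The case is at about (350,285), with the narrow leaf on its right side (towards the corners) and the wide leaf on its left. Next I'll measure by height map and template.

```bash
cat >> h.py <<'E'
R0=(0.2,-0.45); S=1000; W_,H_=700,900   # 1 mm map: col=x, row=y
def mask(clouds,zlo,zhi,ims=None,pale=False,xlo=.25):
    m=np.zeros((H_,W_),np.uint8)
    for i,c in enumerate(clouds):
        ok=(c[...,2]>zlo)&(c[...,2]<zhi)
        if pale:
            hsv=cv2.cvtColor(ims[i],cv2.COLOR_RGB2HSV)
            ok&=(hsv[...,0]>11)&(hsv[...,0]<32)&(hsv[...,1]<170)&(hsv[...,2]>95)
        p=c[ok]; ix=((p[:,0]-R0[0])*S).round().astype(int); iy=((p[:,1]-R0[1])*S).round().astype(int)
        g=(ix>=0)&(ix<W_)&(iy>=0)&(iy<H_); m[iy[g],ix[g]]=255
    return cv2.morphologyEx(m,cv2.MORPH_CLOSE,np.ones((5,5),np.uint8))
def tmpl(poly,a,n,hole=None):
    t=np.full((n,n),0,np.float32); R=np.array([[np.cos(a),-np.sin(a)],[np.sin(a),np.cos(a)]])
    f=lambda p:np.round((np.array(p,float)@R.T+n//2)*16).astype(np.int32)
    cv2.fillPoly(t,[f(poly)],1,shift=4)
    if hole is not None: cv2.fillPoly(t,[f(hole)],0,shift=4)
    k=cv2.dilate(t,np.ones((9,9)))
    return np.where(t>0,1,np.where(k>0,-1,0)).astype(np.float32)
def match(m,poly,n,angs,hole=None):
    f=cv2.copyMakeBorder((m>0).astype(np.float32),n,n,n,n,cv2.BORDER_CONSTANT)
    best=(-9e9,)
    for a in angs:
        t=tmpl(poly,a,n,hole); r=cv2.matchTemplate(f,t,cv2.TM_CCORR); _,v,_,(x,y)=cv2.minMaxLoc(r)
        if v>best[0]: best=(v,(x-n+n//2)/S+R0[0],(y-n+n//2)/S+R0[1],a,v/(t>0).sum())
    return best
LP=[(-40,-40),(40,-40),(40,-10),(-10,-10),(-10,40),(-40,40)]
rect=lambda w,h:[(-w/2,-h/2),(w/2,-h/2),(w/2,h/2),(-w/2,h/2)]
def corners(clouds,ims,verbose=True):
    m=mask(clouds,.017,.031,ims,True); out=[]
    n,lab,st,ce=cv2.connectedComponentsWithStats(m)
    for i in range(1,n):
        if st[i,4]<1800 or st[i,2]>140 or st[i,3]>140: continue
        b=match((lab==i).astype(np.uint8),LP,140,np.deg2rad(np.arange(0,360,1.)))
        if verbose: print("comp",st[i].tolist(),np.round(b,4).tolist())
        if b[4]>.7: out.append(b[1:4])
    return out
E
python3 - <<'E'
from h import *
C=[];I=[]
for n in ("scene","side"):
    z=np.load(f"{n}0.npz"); C.append(cloud(z["d"],z)); I.append(z["im"])
t=C[0][(np.abs(C[0][...,2])<.015)]; print("table z",np.median(t[:,2]), np.median(C[1][np.abs(C[1][...,2])<.015][:,2]))
corners(C[:1],I[:1]); print("side"); corners(C[1:],I[1:]); print('both'); corners(C,I)
for c in (C[:1],C[1:],C):
    m=mask(c,.060,.069); m[:, :]=m
    b=match(m,rect(232,196),320,np.deg2rad(np.arange(-90,90,1.)),rect(216,180)); print("case",np.round(b,4).tolist())
cv2.imwrite("pics/m.png",cv2.resize(np.hstack([mask(C,.017,.031,I,True),mask(C,.06,.069),mask(C,.075,.2)])[::-1],(800,350)))
E
```

```text
table z 0.0008038700270667221 -0.001904345087023307
comp [558, 231, 27, 112, 2017] [1521.0, 0.794, -0.156, 5.9865, 0.3719]
comp [217, 530, 91, 82, 3120] [3114.0002, 0.462, 0.126, 1.3788, 0.7601]
comp [349, 561, 110, 83, 3400] [3374.0002, 0.604, 0.137, 3.7525, 0.8259]
comp [355, 686, 87, 104, 3726] [3680.0, 0.608, 0.288, 5.9167, 0.9011]
comp [194, 700, 102, 84, 3450] [3418.0, 0.444, 0.284, 4.3808, 0.8314]
comp [88, 714, 119, 109, 3962] [2085.0002, 0.339, 0.335, 1.4486, 0.5067]
comp [204, 845, 114, 55, 2768] [2172.0, 0.456, 0.405, 5.044, 0.5312]
side
comp [213, 534, 92, 82, 2504] [2490.0, 0.459, 0.129, 1.3788, 0.6078]
comp [349, 567, 110, 79, 2158] [2134.0, 0.603, 0.143, 3.7001, 0.5286]
comp [357, 693, 80, 100, 2822] [2800.0, 0.605, 0.29, 5.8643, 0.6859]
comp [194, 705, 98, 83, 3555] [3523.0, 0.443, 0.288, 4.3808, 0.857]
comp [75, 719, 126, 109, 4260] [2266.0, 0.351, 0.315, 4.5902, 0.5507]
comp [203, 848, 109, 52, 2613] [2177.0, 0.451, 0.409, 4.7124, 0.5361]
both
comp [557, 231, 28, 120, 2370] [1722.9999, 0.75, -0.156, 1.8151, 0.4232]
comp [213, 530, 95, 86, 3991] [3749.0, 0.46, 0.128, 1.3788, 0.9151]
comp [349, 561, 110, 85, 4027] [3693.0, 0.603, 0.139, 3.7525, 0.904]
comp [355, 686, 87, 107, 4020] [3745.0, 0.608, 0.288, 5.9167, 0.917]
comp [194, 700, 102, 88, 4138] [3838.0005, 0.444, 0.287, 4.3808, 0.9336]
comp [75, 714, 132, 114, 5551] [2590.0, 0.359, 0.315, 4.5902, 0.6294]
comp [203, 845, 115, 55, 3108] [2374.0, 0.451, 0.409, 4.7124, 0.5846]
case [2959.0002, 0.55, -0.175, 0.0349, 0.453]
case [817.0, 0.547, -0.178, 0.0175, 0.1233]
case [3314.0002, 0.549, -0.176, 0.0349, 0.5073]
```

View pics/m.png

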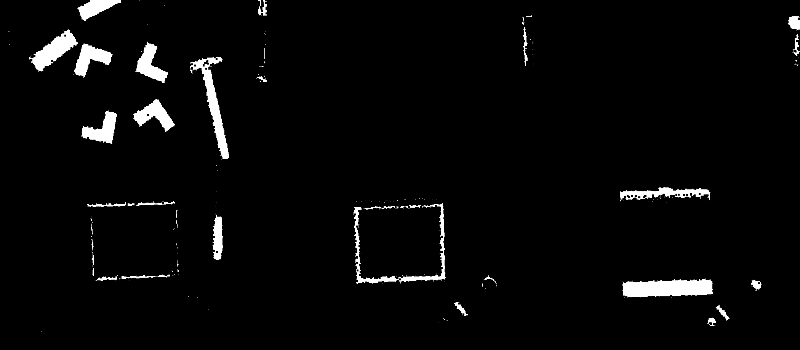

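```bash
python3 - <<'E'
from h import *
down=lambda yaw:[np.pi,0,yaw]
for p,y in (((.50,-.176,.42),0.),((.46,.16,.40),0.)):
    q=inverse_kinematics(p,down(y)) ; q2=inverse_kinematics(p,down(y+np.pi)); print(q,q2)
movep((.50,-.176,.42),down(0. if q is not None else np.pi)); hold(.2)
C=[];I=[]
for n in ("wrist","scene","side"):
    im,d,cal=snap(n); I.append(im); C.append(cloud(d,cal)); 
    print(n,np.round(np.array(cal["world_from_camera"])[:3,3],3))
cv2.imwrite("pics/w1.png",I[0][...,::-1])
for c in (C[:1],C[1:2]):
    z=c[0][...,2]; print("table",np.nanmedian(z[np.abs(z)<.012]))
    for lo,hi in ((.060,.069),(.062,.071)):
        b=match(mask(c,lo,hi),rect(232,196),320,np.deg2rad(np.arange(-6,10,.5)),rect(216,180)); print("case",np.round(b,4).tolist())
corners(C[:1],I[:1])
print(observe()["time_s"])
E
```

```text
[-4.87286112e-01 -6.09216756e-02  1.47820840e+00 -4.44089210e-16
  1.72430593e+00  1.08351021e+00] [-0.48728611 -0.06092168  1.4782084   0.          1.72430593 -2.05808244]
[ 1.72642181e-01 -1.69144578e-01  1.61352132e+00 -4.44089210e-16
  1.69721591e+00  1.74343851e+00] [ 0.17264218 -0.16914458  1.61352132  0.          1.69721591 -1.39815415]
wrist [ 0.583 -0.176  0.562]
scene [1.132 0.3   0.898]
side [0.015 0.803 1.085]
table 0.0007501643150889525
case [4921.0, 0.548, -0.174, 0.0262, 0.753]
case [4866.0005, 0.548, -0.174, 0.0262, 0.7446]
table 0.0007592787368516651
case [2885.0002, 0.551, -0.175, 0.0349, 0.4417]
case [3016.0, 0.55, -0.175, 0.0349, 0.4617]
comp [215, 529, 93, 84, 3883] [3859.0002, 0.461, 0.125, 1.3788, 0.9419]
comp [349, 562, 111, 83, 3803] [3787.0, 0.604, 0.138, 3.7525, 0.9271]
comp [195, 700, 94, 59, 1898] [1892.0002, 0.442, 0.275, 4.3808, 0.4602]
comp [79, 711, 102, 74, 3507] [2561.0, 0.335, 0.291, 4.5553, 0.6286]
2.2333
```

View pics/w1.png

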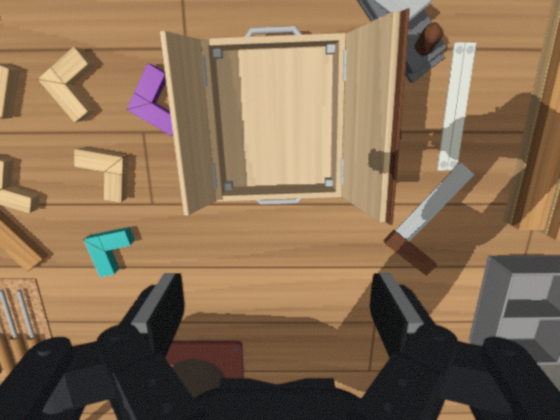

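The wrist view agrees with the scene camera: the case is centred at (0.5485, -0.1745), yaw 0.028. Next is pick and place, one corner first.

```bash
cat >> h.py <<'E'
CX,CY,CA=.5485,-.1745,.028
rot=lambda a:np.array([[np.cos(a),-np.sin(a)],[np.sin(a),np.cos(a)]])
c2w=lambda x,y:np.array([CX,CY])+rot(CA)@np.array([x,y])/1000
dn=lambda yaw:[np.pi,0,float(yaw)]
SLOTS=[(-44,41,-np.pi/2),(44,-41,np.pi/2),(56,41,-np.pi/2),(-56,-41,np.pi/2)]
def look():
    movep((.48,.17,.42),dn(0)); hold(.1)
    im,d,cal=snap("wrist"); return corners([cloud(d,cal)],[im],False),im
def pick(x,y,a,pyaw):
    """grasp x-leg; pyaw = wanted gripper yaw at placing; returns the flip (0/pi) used"""
    g=np.array([x,y])+rot(a)@np.array([13,-25])/1000
    best=None
    for f in (0,np.pi):
        qa=inverse_kinematics((*g,.1),dn(a+f)); qb=inverse_kinematics((*c2w(0,0),.26),dn(pyaw+f))
        if qa is not None and qb is not None:
            c=abs(qa[5])+abs(qb[5])
            if best is None or c<best[0]: best=(c,f)
    f=best[1]
    gripper_to(.062); movep((*g,.12),dn(a+f)); move_l((*g,.003),feed=.12,max_force=15)
    gripper_to(.015,60); move_l((*g,.12),feed=.2)
    return f
def place(slot,f):
    sx,sy,th=slot; x,y=c2w(sx,sy); a=CA+th
    g=np.array([x,y])+rot(a)@np.array([13,-25])/1000; p=observe()["eef_pos"]
    move_l((p[0],p[1],.28),feed=.3); movep((*g,.28),dn(a+f)); o=observe()
    print("carry opening",round(o["opening"],4),"force",round(o["grasp_force"],1))
    if o["opening"]<.025: print("LOST"); return False
    move_l((*g,.10),feed=.2); hit=move_l((*g,.014),feed=.08,max_force=15)
    print("at",observe()["eef_pos"].round(4),hit,round(observe()["opening"],4)); gripper_to(.044); move_l((*g,.28),feed=.25); return True
E
python3 - <<'E'
from h import *
cs,im=look(); print(np.round(cs,4).tolist())
c=min(cs,key=lambda c:c[1]); s=SLOTS[0]
f=pick(*c,CA+s[2]); o=observe(); print(o["opening"],o["grasp_force"],o["time_s"])
place(s,f)
movep((.50,-.176,.42),dn(0)); hold(.1); im,d,cal=snap("wrist"); cv2.imwrite("pics/w2.png",im[...,::-1]); print(observe()["time_s"])
E
```

```text
[[0.46, 0.127, 1.3788], [0.604, 0.139, 3.7525], [0.608, 0.288, 5.8992], [0.445, 0.285, 4.3808]]
0.02924160300433009 59.229944944381714 7.6083
carry opening 0.0287 force 59.3
at [ 0.4781 -0.1482  0.0218] True 0.0287
15.2917
```

View pics/w2.png

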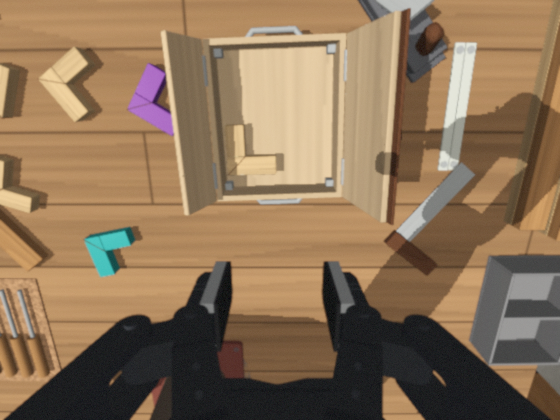

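The first corner lies flat in its slot (L at about (252,152)). Now the rest.

```bash
python3 - <<'E'
from h import *
for s in SLOTS[1:]:
    for k in range(3):
        cs,im=look(); cs=[c for c in cs if c[1]>-.02]; print(np.round(cs,4).tolist(),round(observe()["time_s"],1))
        if not cs: break
        c=min(cs,key=lambda c:c[1]); f=pick(*c,CA+s[2])
        if observe()["opening"]<.025: print("missed"); move_l((*observe()["eef_pos"][:2],.3)); continue
        if place(s,f): break
movep((.50,-.176,.42),dn(0)); hold(.1); im,d,cal=snap("wrist"); cv2.imwrite("pics/w3.png",im[...,::-1])
np.savez("w3.npz",im=im,d=d,**{k:np.array(v) for k,v in cal.items()}); print(observe()["time_s"])
E
```

```text
[[0.604, 0.139, 3.7525], [0.608, 0.288, 5.8992], [0.445, 0.285, 4.3808]] 16.8
carry opening 0.0291 force 59.4
at [ 0.6175 -0.2001  0.0212] True 0.0286
[[0.608, 0.288, 5.8992], [0.445, 0.285, 4.3808]] 30.1
carry opening 0.0287 force 59.5
at [ 0.5793 -0.1459  0.0147] False 0.0289
[[0.608, 0.288, 5.8992]] 42.1
carry opening 0.0286 force 59.8
at [ 0.5189 -0.2037  0.0147] False 0.0284
54.3667
```

View pics/w3.png

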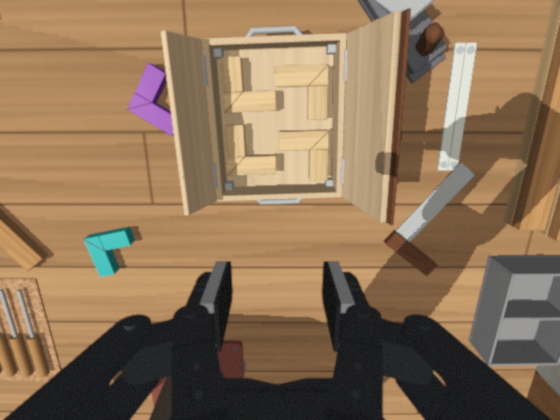

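All four corners lie flat in the case: (243,152), (310,152), (250,88) and (307,88). Next I'll check their heights and the leaf angles, then fold the narrow leaf.

```bash
cat >> h.py <<'E'
def case_pts(W):
    p=W[np.isfinite(W).all(-1)]; q=(p[:,:2]-[CX,CY])@rot(CA)*1000
    return np.c_[q,p[:,2]*1000]
def angle(P,s,L):
    m=(np.abs(P[:,0])<100)&(s*P[:,1]>20)&(P[:,2]>78)&(P[:,2]<230)&(np.hypot(s*P[:,1]-98,P[:,2]-66)<L+10)
    if m.sum()<50: return None
    a=np.arctan2(P[m,2]-66,98-s*P[m,1]); return np.median(a),m.sum()
def push(s,L,t_edge,r,x,th0,th1=0.):
    yaw=CA+np.pi/2
    if inverse_kinematics((*c2w(x,0),.3),dn(yaw)) is None or abs(inverse_kinematics((*c2w(x,0),.3),dn(yaw))[5])>2.4: yaw-=np.pi
    def pt(th):
        if th>np.pi/2: return s*(98-L*np.cos(th)+t_edge*np.sin(th)+11), 66+L*np.sin(th)-15
        return s*(98-r*np.cos(th)+8*np.sin(th)+11), 66+r*np.sin(th)+8*np.cos(th)
    gripper_to(0.0)
    y,z=pt(th0); y+=s*25
    movep((*c2w(x,y),.30),dn(yaw)); move_l((*c2w(x,y),z/1000),feed=.2,max_force=15)
    for th in np.r_[np.arange(th0,.02,-.12),th1]:
        y,z=pt(th); h=move_l((*c2w(x,y),z/1000),feed=.1,max_force=25)
        if h: print("force at",round(th,2),observe()["ft_force"].round(1))
    h=move_l((*c2w(x,y),z/1000-.006),feed=.02,max_force=12)
    o=observe(); print("end",h,o["eef_pos"].round(4),o["ft_force"].round(1))
    move_l((*c2w(x,y),.30),feed=.25)
E
python3 - <<'E'
from h import *
z=np.load("w3.npz"); P=case_pts(cloud(z["d"],z))
for sx,sy,_ in SLOTS:
    m=(np.abs(P[:,0]-sx)<38)&(np.abs(P[:,1]-sy)<38)&(P[:,2]>20); print(np.percentile(P[m,2],[5,50,95]).round(1))
print(angle(P,1,73),angle(P,-1,132))
push(1,73,8,60,50,2.1)
movep((.50,-.176,.42),dn(0)); hold(.1); im,d,cal=snap("wrist"); cv2.imwrite("pics/w4.png",im[...,::-1])
P=case_pts(cloud(d,cal)); m=(np.abs(P[:,0])<100)&(P[:,1]>30)&(P[:,1]<90)&(P[:,2]<100)
for a in (30,50,70): k=m&(abs(P[:,1]-a)<5); print(a,np.median(P[k,2]))
print(angle(P,-1,132),observe()["time_s"])
E
```

```text
[ 33.  487.2 506.2]
[30.4 32.2 33.8]
[30.5 32.2 33.8]
[ 33.1 487.2 506.3]
(np.float64(1.963083556175401), np.int64(4964)) (np.float64(1.7986300706320386), np.int64(9364))
end True [ 0.5977 -0.1242  0.0745] [-1.6  1.1  5.9]
30 74.76806006047974
50 74.85602238399125
70 74.79882305303067
(np.float64(1.7983597042148807), np.int64(9369)) 64.6917
```

View pics/w4.png

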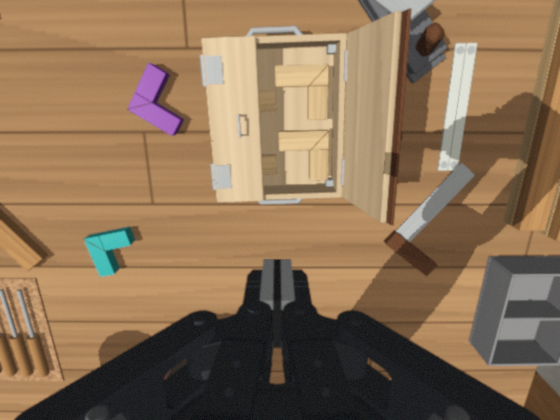

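Narrow leaf is flat: 74.8 mm everywhere, keeper visible at (242,125). Now the wide leaf.

```bash
python3 - <<'E'
from h import *
push(-1,132,12,104,62,1.95)
movep((.50,-.176,.42),dn(0)); hold(.1); im,d,cal=snap("wrist"); cv2.imwrite("pics/w5.png",im[...,::-1])
P=case_pts(cloud(d,cal)); m=(np.abs(P[:,0]-70)<30)&(P[:,2]<150)
for a in (-80,-50,-20,0,22,60): k=m&(abs(P[:,1]-a)<4); print(a,np.median(P[k,2]))
k=(P[:,2]>105)&(P[:,2]<130)&(abs(P[:,0])<60)&(abs(P[:,1]+36)<60); q=P[k,:2]; print("knob",k.sum(),q.mean(0),cv2.minAreaRect(q.astype(np.float32)),np.percentile(P[k,2],95))
print(observe()["time_s"])
E
```

```text
end True [ 0.6112 -0.1781  0.0746] [-1.6  0.1  5.5]
-80 75.76442988019227
-50 74.79117160739185
-20 74.85754732073232
0 74.82211894032764
22 78.8010349094243
60 74.7968461429377
knob 426 [  1.56117287 -35.95390291] ((0.8719520568847656, -36.22673797607422), (14.158039093017578, 49.87736511230469), 80.1755142211914) 119.97998452188804
75.2417
```

View pics/w5.png

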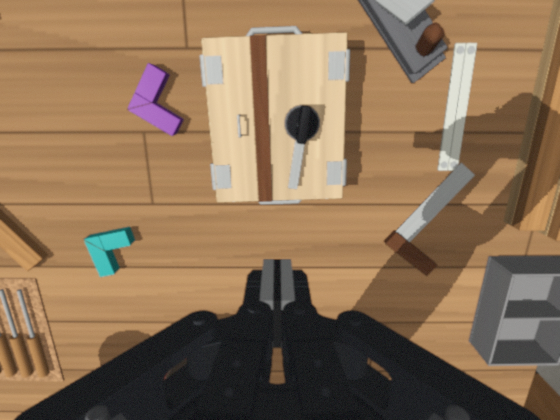

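Wide leaf is flat too: leaf 74.8 mm, lip 78.8 mm. The knob is at case (0.9, -36), with the bar at -9.8° and the tongue pointing about -x. Now the latch.

```bash
python3 - <<'E'
from h import *
p=c2w(.9,-36.1); y0=CA-np.deg2rad(9.8)
best=None
for f in (0,np.pi,-np.pi):
    qs=[inverse_kinematics((*p,.09),dn(y0+f-k)) for k in (0,1.4)]
    if all(q is not None for q in qs) and abs(abs(qs[1][5]-qs[0][5])-1.4)<.05:
        c=max(abs(q[5]) for q in qs)
        if best is None or c<best[0]: best=(c,f)
print(best); f=best[1]
gripper_to(.05); movep((*p,.2),dn(y0+f)); move_l((*p,.09),feed=.08,max_force=12)
gripper_to(.005,80); o=observe(); print("grip",o["opening"],o["grasp_force"],o["eef_pos"].round(4))
for k in np.arange(.1,1.41,.1):
    movep((*p,.09),dn(y0+f-k))
    if round(k,1) in (.5,.8,1.,1.4): o=observe(); print(round(k,1),o["torque"].round(3),o["ft_force"].round(1),round(o["opening"],4))
hold(.3); gripper_to(.05); move_l((*p,.2),feed=.1)
movep((.50,-.176,.42),dn(0)); hold(.3); im,d,cal=snap("wrist"); cv2.imwrite("pics/w6.png",im[...,::-1])
P=case_pts(cloud(d,cal)); k=(P[:,2]>105)&(P[:,2]<130)&(abs(P[:,0])<60)&(abs(P[:,1]+36)<60); print("knob",cv2.minAreaRect(P[k,:2].astype(np.float32)))
m=(np.abs(P[:,0]-70)<30)&(P[:,2]<150)
for a in (-50,0,22,60): j=m&(abs(P[:,1]-a)<4); print(a,np.median(P[j,2]))
print(observe()["time_s"])
E
```

```text
(np.float64(1.9269040701659073), 3.141592653589793)
grip 0.012780483577483192 78.58104586601257 [ 0.5505 -0.2112  0.0906]
0.5 [-0.641  0.485  0.121] [-3.1 -4.6  5. ] 0.0129
0.8 [-0.735  0.591  0.025] [-3.6 -4.9  5.8] 0.0127
1.0 [-0.786  0.633 -0.11 ] [-2.9 -5.6  5.4] 0.0129
1.4 [-0.853  0.855 -0.064] [-5.3 -5.6  6. ] 0.0126
knob ((0.8333859443664551, -36.711849212646484), (49.30203628540039, 14.052454948425293), 89.71882629394531)
-50 74.82787094996385
0 74.78704366914931
22 78.61577167130874
60 74.58353510624374
87.5333
```

View pics/w6.png

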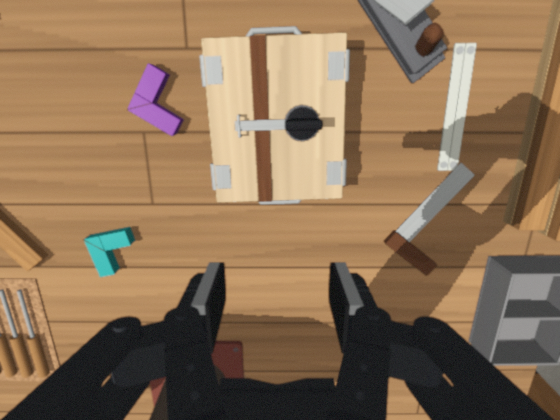

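The tongue runs from the knob at (302,122) to the keeper at (240,125). The latch stayed locked after I let go, and both leaves are flat.

```bash
python3 -c "
from plant import *
print(job_done())"
```

```text
the job is handed in; nothing more can be done
None
```

All four pale corners are in the case, the narrow leaf and then the wide leaf are folded flat, and the latch stayed locked after release; the job was handed in at about 88 s.

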